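# Fill the gap in the bottle crate

## Robot

A 6-joint arm with a two-finger parallel gripper is mounted at the origin on a cart in front of the work surface, level with it; the furniture and walls round the work are solid. World frame = base frame: x ahead of the robot, y to its left, z up, the work surface at z = 0. Lengths are in mm, angles in rad, forces in N, time in s.
With the tool pointing down it reaches from about 350 to 875 mm from the base axis. Payload 4.2 kg.
Tool frame: the origin (TCP) lies at the very end of the fingers, on their centre line; the grasp point (between the pads) lies 19 mm behind it; z points along the fingers, y is the line along which they close (so a half turn about z gives the same grasp; the last joint's range is limited). The gripper opens to 85 mm and grips with 20 to 120 N. Pads are 22 mm wide; open, the fingers measure 114 mm over their backs; the gripper's body (76 mm by 85 mm) begins 54 mm behind the grasp point. The pads swing forward as they close: fully open they stand 13 mm farther back than shut.
Start: joints at [1.481, 0.385, 0.008, 0, -1.194, -0.259], TCP at [213.574, 587.355, 231.312] pointing down, gripper open.
Joint ranges: [-3.14, 3.14], [-1.21, 2.06], [-1.07, 1.41], [-3.16, 2.05], [-2.99, -0.16], [-3.1, 3.1]. Speed limits (rad/s): [2.79, 2.79, 3.14, 3.14, 3.14, 3.14].

## Interface

Orientations are given as a unit quaternion [x, y, z, w].
In Python, from bench import read_state, get_image, camera_model, job_done gives the robot as it stands.
- The arm moves only by the shell command python3 -m handwheel 'ROWS'. ROWS is JSON, a list of rows, each a list of 7 numbers: the shift along the tool's x, y, z in m, then the turn, a rotation vector about the tool's x, y, z in rad, then the gripper's target within -1 to 1 (fully open at 1, half-way at 0, shut at -1). In form: [[dx, dy, dz, wx, wy, wz, jaw], ...]. A call has 1 to 10 rows; each row is the pose to reach, as a shift and turn from the pose commanded when the call began, along the tool's axes at that moment; what a row does not reach only later rows make up. A row lasts 1/8 s, in which the tool goes at most 62.5 mm and 10.7 degrees, less where a joint would pass 70% of its speed; a pose out of reach is approached as far as the arm can. A call with a gripper value outside its range is refused whole. The fingers move at their own pace and stop on an object; the grip force is fixed at half the most. Time passes only in rows, so rows that repeat a pose let the fingers close. It gives the time, the measured TCP pose, the force, the opening and the grip force at its end, in the units of the state.
- read_state(): the state, without advancing time (a new reading comes with each control period).
- get_image(name): name is "side" or "top" or "wrist"; returns (picture, depth): 480x640x3 uint8, blue, green, red; 480x640 float32, mm along the optical axis (not along the pixel's ray), 0 where there is no reading.
- camera_model(name): a dict with "K" (3x3 intrinsics, pixels), "rvec" (rotation vector, rad) and "tvec" (3), from world to camera coordinates, as OpenCV has them; the wrist camera has in their place "hand_eye" (4x4, takes a point from camera to tool coordinates, whose origin is the TCP and whose axes are the flange's). Camera axes: x right, y down, z forward; pixel columns grow to the right and rows downward; lengths in mm; the calibration is good to about 2 mm. A picture is of the moment at which its call begins: read the wrist's pose just before it. camera_model takes no time and is no camera call.
- job_done(): hands the job in; it is judged then, once.
The state is a dict: "clock": time; "joints": joint angles; "joint_vel": joint speeds; "joint_efforts": joint torques, N m; "position": TCP position; "ee_rot": TCP orientation; "contact_force": force on the tool from outside, world axes, zero at the start; "wrist_torque": the same for the moment, N m; "gripper_width": finger opening in mm; "grasp_force": force on a finger pad.
Only numpy, scipy, OpenCV 4.12 (cv2) and the standard library are available. Lean on these libraries where they do the work, as an engineer would, in place of code of your own. Each camera call takes 0.05 s, during which the arm holds its last target. There are 200 camera calls.

## Task

The small crate on the trolley has three cells in a row; two already hold a brown screw-cap bottle and one is empty. Find the third bottle of that same kind among the bottles standing loose on the trolley top and stand it upright in the empty cell, lowering it in rather than dropping it. Leave the two stored bottles standing in their cells.

Things in the scene. Friction and masses are not known exactly. Their poses are not given: they have to be found in the camera images.
- crate: Grey metal crate fixed to the trolley top, 64 (its x) x 184 (its y) x 35 mm high; 12 mm carrying loops at the ends, below the rim. Three square cells, 56 mm inside, in a row along its y: centres at y = -60, 0, +60 mm, x = 0. Walls and dividers 4 mm thick, up to the rim; cell floors 5 mm above the underside. Two cells hold a bottle; any one of the three is empty. Origin: centre of the underside, z up.
- bottle: The loose bottle to store: brown, round, 36 mm diameter, shoulder at 58 to 64 mm, black screw cap of 22 mm diameter up to 78 mm; 40 to 85 g. Stands on the trolley top (z = 0) in a loose row along x with a smaller bottle (30 mm, 66 mm high) and a bottle with a cone cap (40 mm, 98 mm high), in any order, centres 75 mm or more apart. Origin: centre of its underside, z to the cap.
- stored_a: One of the two bottles standing in the crate, of the same kind and size as the loose one. It stands on the floor of its cell, up to 5 mm off the cell's centre. Origin: centre of its underside.
- stored_b: The other bottle standing in the crate, of the same kind and size. Origin: centre of its underside.
There are look-alikes about, which are no part of the job. Leave any orange look-alike of the bottle alone.

How it is judged:
By the outcome, as a careful person would: the job done as asked, in the order asked, and still so for the second after the job is handed in, with the robot touching nothing.
It also fails if it takes over 32 s, if anything falls off the work surface, if the arm or the gripper's body presses on something with over 40 N, if the wrist force passes 120 N, or if a joint passes its speed limit or range.

## Working session

There is one attempt and no reset: what is moved stays moved. The work goes in short steps, Python scripts to look and compute and a shell command to move; the robot and the scene stay as the last step left them, time stands still between calls to the robot, and variables do not carry over. Pictures are saved under pics/ and viewed, at most 10 in all, crops included, and the job is handed in when it is done.

```bash
mkdir -p pics; cat > h.py <<'E'
import numpy as np, cv2
from scipy.spatial.transform import Rotation as R
from bench import *
def c2w(name):
    m=camera_model(name); T=np.eye(4)
    if 'hand_eye' in m:
        s=read_state(); T[:3,:3]=R.from_quat(s['ee_rot']).as_matrix(); T[:3,3]=s['position']
        return np.array(m['K']),T@np.array(m['hand_eye'])
    T[:3,:3]=cv2.Rodrigues(np.array(m['rvec'],float))[0]; T[:3,3]=np.ravel(m['tvec'])
    return np.array(m['K']),np.linalg.inv(T)
def world(name,uvd):
    K,T=c2w(name); u,v,d=np.array(uvd,float).T
    P=np.c_[(u-K[0,2])/K[0,0]*d,(v-K[1,2])/K[1,1]*d,d]
    return P@T[:3,:3].T+T[:3,3]
def cloud(name,depth):
    v,u=np.mgrid[:480,:640]
    return world(name,np.c_[u.ravel(),v.ravel(),depth.ravel()]).reshape(480,640,3)
E
python3 - <<'E'
from h import *
for n in ('top','side','wrist'):
    K,T=c2w(n); im,d=get_image(n); np.savez('pics/%s.npz'%n,im=im,d=d,T=T,K=K,P=cloud(n,d)); cv2.imwrite('pics/%s0.png'%n,im)
s=read_state(); print(s['clock'],s['position'],s['ee_rot'],s['gripper_width'],s['contact_force'])
print(R.from_quat(s['ee_rot']).as_matrix().round(3))
E
```

```text
0.15 [213.43006539 586.96259601 230.47961397] [ 9.84821960e-01 -1.73565571e-01 -8.54809954e-05  8.32063807e-04] 85.40722958369908 [ 0.25835757  0.73702804 -0.10424383]
[[ 0.94  -0.342 -0.   ]
 [-0.342 -0.94  -0.002]
 [ 0.     0.002 -1.   ]]
```

View pics/top0.png

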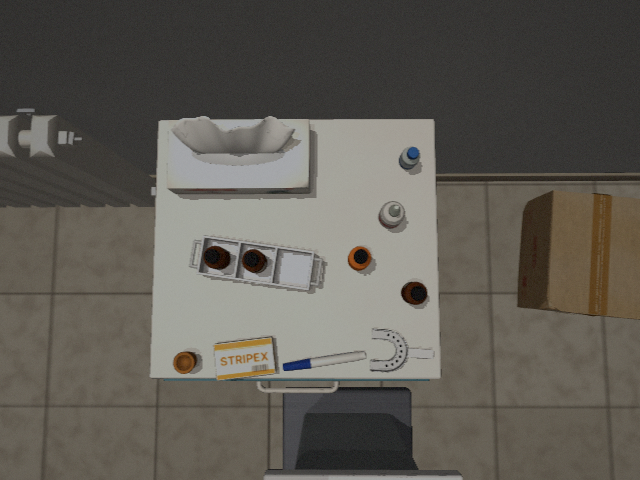

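View pics/side0.png

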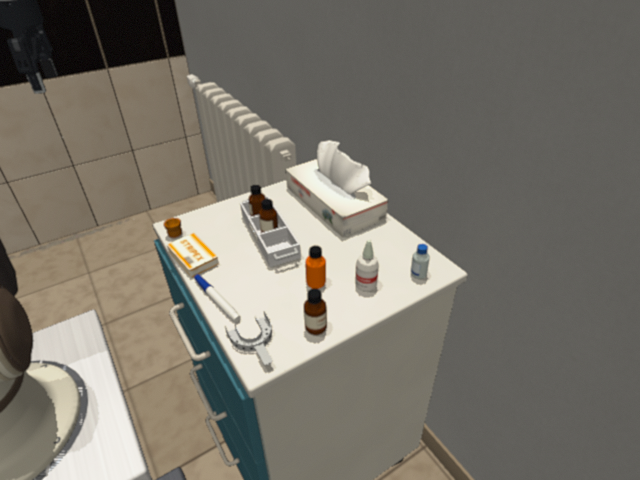

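Candidates, by top-view pixel:
- (414,293): brown with a black cap. This is my choice.
- (360,258): orange look-alike.
- (392,214): cone cap.
- (410,158): small bottle with a blue cap.
- (217,258) and (255,261): the stored bottles.
- (185,362): a brown pot.

The empty cell is at about (295,268). In the side view the chosen bottle is at (315,313). I'll check it in a close crop and measure.

```bash
python3 - <<'E'
from h import *
t=np.load('pics/top.npz'); s=np.load('pics/side.npz')
a=cv2.resize(s['im'][220:350,270:400],(390,390),interpolation=cv2.INTER_CUBIC)
b=cv2.resize(t['im'][225:310,180:310],(400,262),interpolation=cv2.INTER_CUBIC)
c=np.zeros((390,790,3),np.uint8); c[:,:390]=a; c[:262,390:]=b
cv2.imwrite('pics/crop1.png',c)
P=t['P']
for n,(u,v) in dict(brown=(414,293),orange=(360,258),cone=(392,214),small=(410,158),sa=(217,258),sb=(255,261),cell=(295,268),tbl=(340,310),tissueR=(305,180),tissueTop=(240,150)).items():
    print(n,P[v,u].round(1))
# points by height clusters
Z=P[...,2]
def cl(z0,z1,u0,u1,v0,v1):
    q=P[v0:v1,u0:u1].reshape(-1,3); q=q[(q[:,2]>z0)&(q[:,2]<z1)]; return len(q),q.mean(0).round(1),q.min(0).round(),q.max(0).round()
print('brown cap',cl(72,84,395,435,275,315)); print('sa',cl(75,90,195,236,240,275)); print('sb',cl(75,90,236,275,240,280)); print('orange',cl(72,84,340,380,240,280))
m=((Z>28)&(Z<42)).astype(np.uint8); m[:235]=0; m[300:]=0; m[:,:185]=0; m[:,328:]=0
q=P[m>0]; print('crate rim',len(q),cv2.minAreaRect(q[:,:2].astype(np.float32)))
# side
P=s['P']
def cl2(u,v): print('side',(u,v),P[v,u].round(1))
for p in [(315,313),(315,296),(316,252),(316,270),(256,190),(267,206)]: cl2(*p)
E
```

```text
brown [439.2 -75.8  77.2]
orange [492.4   5.3  78.2]
cone [560.  -44.6  78.4]
small [653.6 -77.6  57. ]
sa [492.8 223.6  80.7]
sb [488.1 165.3  81.4]
cell [480.7 108.7   6.5]
tbl [4.113e+02 3.420e+01 3.000e-01]
tissueR [620.4  90.6  48.8]
tissueTop [665.2 193.1  68. ]
brown cap (169, array([439.3, -82.6,  77.7]), array([429., -94.,  72.]), array([450., -72.,  81.]))
sa (170, array([496.4, 231.5,  82.4]), array([487., 221.,  75.]), array([507., 242.,  87.]))
sb (173, array([491.3, 171.1,  82.5]), array([481., 161.,  75.]), array([502., 182.,  86.]))
orange (159, array([495.8,   4.1,  77.7]), array([485.,  -7.,  73.]), array([507.,  15.,  81.]))
crate rim 1293 ((488.9320068359375, 171.29605102539062), (213.8545684814453, 66.18577575683594), 82.1712417602539)
side (315, 313) [430.7 -97.2  51.1]
side (315, 296) [436.6 -89.   77.1]
side (316, 252) [491.3  -4.2  77.7]
side (316, 270) [486.2 -10.9  44.8]
side (256, 190) [491.8 223.1  80.4]
side (267, 206) [485.4 162.8  78.2]
```

View pics/crop1.png

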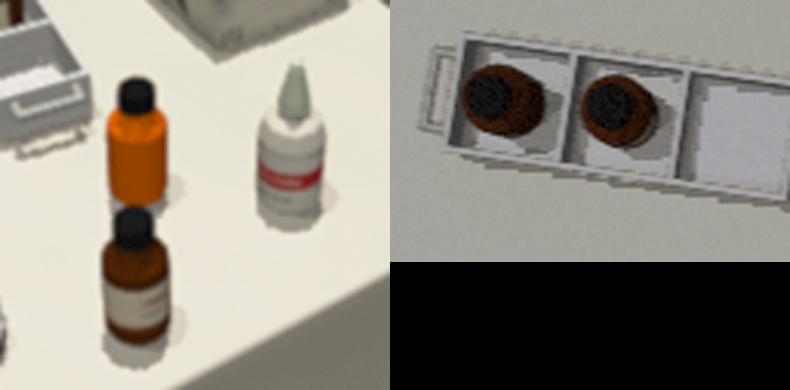

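View pics/wrist0.png

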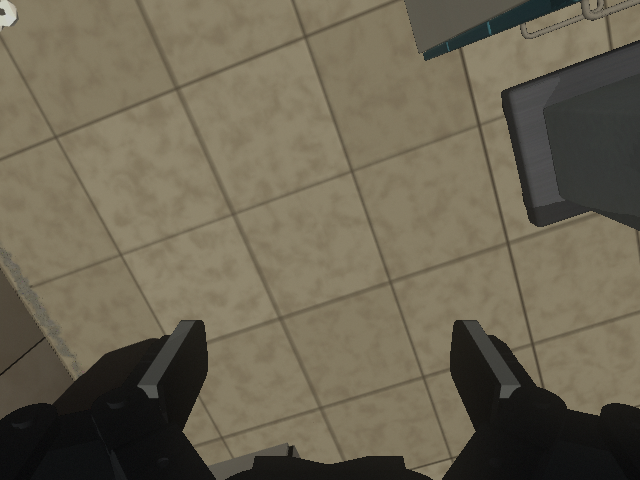

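The crop confirms the choice. The bottle at side (315,313), crop (135,285), is brown with a label and a black cap. The one behind it is orange, and the cone-cap bottle is at crop (290,170). The empty cell is the right-hand one in the top view, crop (740,130). The wrist view shows only floor. I'll move to a view of the crate first.

```bash
cat >> h.py <<'E'
def shift(target,tooly_az=None):
    s=read_state(); M=R.from_quat(s['ee_rot']).as_matrix()
    print('pos',np.round(s['position'],1),'shift',(M.T@(np.array(target,float)-s['position'])/1000).round(4))
    if tooly_az is not None:
        y=np.deg2rad(tooly_az); Y=np.array([np.cos(y),np.sin(y),0]); Z=np.array([0,0,-1.]); G=np.c_[np.cross(Y,Z),Y,Z]
        print('turn',R.from_matrix(M.T@G).as_rotvec().round(4))
E
python3 - <<'E'
from h import *
print(np.array(camera_model('wrist')['hand_eye']).round(3))
shift([480,100,230],172.2)
t=np.load('pics/top.npz');P=t['P'].reshape(-1,3)
# rim points: fit rectangle to rim band without loops
q=P[(P[:,2]>33)&(P[:,2]<42)&(P[:,0]>440)&(P[:,0]<540)&(P[:,1]>60)&(P[:,1]<280)]
print(len(q),cv2.minAreaRect(q[:,:2].astype(np.float32)),np.median(q[:,2]))
E
```

```text
[[-0.00000e+00 -9.49000e-01 -3.15000e-01  8.08240e+01]
 [ 1.00000e+00  0.00000e+00 -1.00000e-03  8.66000e-01]
 [ 1.00000e-03 -3.15000e-01  9.49000e-01 -1.42582e+02]
 [ 0.00000e+00  0.00000e+00  0.00000e+00  1.00000e+00]]
pos [213.4 587.  230.5] shift [0.417  0.3665 0.0011]
turn [ 1.300e-03 -1.200e-03  1.358e+00]
889 ((489.1016845703125, 172.1805419921875), (206.28048706054688, 63.988990783691406), 81.61293029785156) 35.106472125717005
```

```bash
python3 -m handwheel '[[0.417,0.3665,0,0,0,1.358,1],[0.417,0.3665,0,0,0,1.358,1],[0.417,0.3665,0,0,0,1.358,1],[0.417,0.3665,0,0,0,1.358,1],[0.417,0.3665,0,0,0,1.358,1],[0.417,0.3665,0,0,0,1.358,1],[0.417,0.3665,0,0,0,1.358,1],[0.417,0.3665,0,0,0,1.358,1],[0.417,0.3665,0,0,0,1.358,1],[0.417,0.3665,0,0,0,1.358,1]]'
python3 - <<'E'
from h import *
K,T=c2w('wrist'); im,d=get_image('wrist'); np.savez('pics/w1.npz',im=im,d=d,P=cloud('wrist',d)); cv2.imwrite('pics/w1.png',im)
P=np.load('pics/w1.npz')['P'].reshape(-1,3)
q=P[(P[:,2]>32)&(P[:,2]<40)&(P[:,0]>440)&(P[:,0]<535)&(P[:,1]>40)&(P[:,1]<270)]
print(len(q),q.min(0),q.max(0),cv2.minAreaRect(q[:,:2].astype(np.float32)))
q=P[(P[:,2]>2)&(P[:,2]<8)&(P[:,0]>445)&(P[:,0]<515)&(P[:,1]>75)&(P[:,1]<145)]
print('floor',len(q),np.median(q[:,2]),cv2.minAreaRect(q[:,:2].astype(np.float32)))
shift([439,-83,200])
E
```

```text
clock: 1.4
position: [481.0, 97.4, 230.8]
ee_rot: [-0.655, 0.756, 0.0, -0.001]
contact_force: [-0.2, 0.1, -0.4]
gripper_width: 85.5
grasp_force: 0.0
3138 [443.70943215  67.69354202  32.00020202] [532.19252654 268.35336875  39.9982519 ] ((486.93365478515625, 166.41470336914062), (197.8240509033203, 64.0878677368164), 81.75053405761719)
floor 3536 5.152659332466044 ((479.5408935546875, 112.10064697265625), (60.89181137084961, 60.92237854003906), 81.92467498779297)
pos [480.4  98.7 230.8] shift [0.1857 0.0156 0.0309]
```

View pics/w1.png

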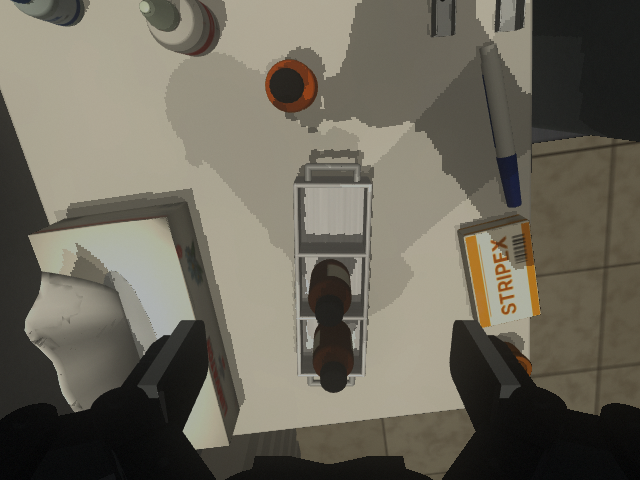

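The wrist view shows the empty cell at about (336,218), with stored bottles at (328,290) and (333,350) and the orange look-alike at (291,85). The cell centre is at about (480,112). Next I'll go above the brown bottle, clearing the orange one at height.

```bash
python3 -m handwheel '[[0.1857,0.0156,0.03,0,0,0,1],[0.1857,0.0156,0.03,0,0,0,1],[0.1857,0.0156,0.03,0,0,0,1],[0.1857,0.0156,0.03,0,0,0,1],[0.1857,0.0156,0.03,0,0,0,1]]'
python3 - <<'E'
from h import *
K,T=c2w('wrist'); im,d=get_image('wrist'); P=cloud('wrist',d); np.savez('pics/w2.npz',im=im,d=d,P=P); cv2.imwrite('pics/w2.png',im)
Q=P.reshape(-1,3); Q=Q[(abs(Q[:,0]-439)<35)&(abs(Q[:,1]+83)<35)]
for a,b in ((76,82),(20,55)):
    q=Q[(Q[:,2]>a)&(Q[:,2]<b)]; print(a,len(q),q.mean(0).round(1),q.min(0).round(1),q.max(0).round(1), cv2.minEnclosingCircle(q[:,:2].astype(np.float32)))
    A=np.c_[2*q[:,:2],np.ones(len(q))]; r=np.linalg.lstsq(A,(q[:,:2]**2).sum(1),rcond=None)[0]; print('circle',r[:2],np.sqrt(r[2]+r[0]**2+r[1]**2))
shift([439,-83,100])
E
```

```text
clock: 2.08
position: [439.8, -80.7, 201.5]
ee_rot: [-0.658, 0.753, -0.0, 0.0]
contact_force: [0.2, 0.0, 0.1]
gripper_width: 85.6
grasp_force: 0.0
76 800 [439.4 -82.8  77.8] [428.7 -93.2  76. ] [450.2 -71.8  79.9] ((439.3014221191406, -82.44383239746094), 10.92355728149414)
circle [439.44421553 -82.68357587] 7.577520807406227
20 863 [438.8 -93.3  45.4] [ 421.8 -101.5   20.2] [457.7 -68.5  55. ] ((439.9297180175781, -83.41700744628906), 18.193479537963867)
circle [439.67847878 -83.81760051] 16.637216963125717
pos [440.1 -80.3 201.6] shift [0.0029 0.0008 0.1016]
```

View pics/w2.png

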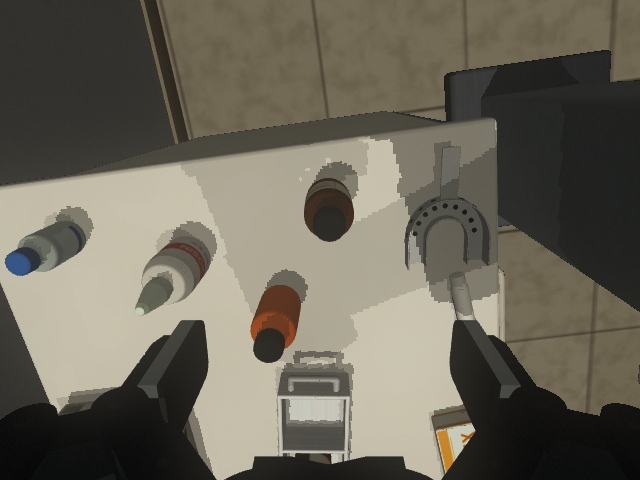

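The brown bottle's cap is at (329,222), almost centred between the fingers, at world (439.5,-83). I'll descend in two parts.

```bash
python3 -m handwheel '[[0.0015,0.0005,0.05,0,0,0,1],[0.0015,0.0005,0.1,0,0,0,1],[0.0015,0.0005,0.14,0,0,0,1],[0.0015,0.0005,0.14,0,0,0,1],[0.0015,0.0005,0.14,0,0,0,1]]'; python3 -c "
from h import *
shift([439.6,-83,32])"
```

```text
clock: 2.75
position: [440.6, -81.8, 62.6]
ee_rot: [-0.658, 0.753, -0.001, 0.001]
contact_force: [-0.1, -0.1, -0.3]
gripper_width: 85.6
grasp_force: 0.0
pos [440.6 -81.8  62.6] shift [0.0013 0.0009 0.0306]
```

```bash
python3 -m handwheel '[[0.001,0.001,0.02,0,0,0,1],[0.001,0.001,0.03,0,0,0,1],[0.001,0.001,0.03,0,0,0,1],[0.001,0.001,0.03,0,0,0,-1],[0.001,0.001,0.03,0,0,0,-1],[0.001,0.001,0.03,0,0,0,-1],[0.001,0.001,0.03,0,0,0,-1],[0.001,0.001,0.03,0,0,0,-1],[0.001,0.001,0.03,0,0,0,-1]]'
```

```text
clock: 3.88
position: [438.4, -83.7, 32.0]
ee_rot: [-0.658, 0.753, -0.0, 0.001]
contact_force: [0.2, 0.1, 5.3]
gripper_width: 33.5
grasp_force: 59.2
```

```bash
python3 -m handwheel '[[0,0,-0.02,0,0,0,-1],[0,0,-0.06,0,0,0,-1],[0,0,-0.12,0,0,0,-1],[0,0,-0.12,0,0,0,-1],[0,0,-0.12,0,0,0,-1]]'; python3 -c "
from h import *
shift([480,112,152],171.8)"
```

```text
clock: 4.5
position: [436.9, -83.7, 150.8]
ee_rot: [-0.657, 0.754, 0.001, -0.0]
contact_force: [-0.5, 0.1, -1.0]
gripper_width: 33.6
grasp_force: 60.0
pos [436.9 -83.7 150.8] shift [-0.1997 -0.0161 -0.0011]
turn [0.001  0.0004 0.0064]
```

Held: the width is 33.6 and the grip 60 N. I'll carry it over the cell gently, then look.

```bash
python3 -m handwheel '[[-0.03,-0.002,0,0,0,0,-1],[-0.075,-0.006,0,0,0,0,-1],[-0.12,-0.01,0,0,0,0.006,-1],[-0.16,-0.013,0,0,0,0.006,-1],[-0.185,-0.015,0,0,0,0.006,-1],[-0.2,-0.016,0,0,0,0.006,-1],[-0.2,-0.016,0,0,0,0.006,-1],[-0.2,-0.016,0,0,0,0.006,-1]]'
python3 - <<'E'
from h import *
s=read_state(); im,d=get_image('wrist'); P=cloud('wrist',d); cv2.imwrite('pics/w3.png',im)
it,dt=get_image('top'); si,ds=get_image('side')
c=np.zeros((600,800,3),np.uint8); c[:360,:480]=cv2.resize(im,(480,360)); c[360:,:300]=cv2.resize(it[225:305,200:300],(300,240)); c[300:,480:]=cv2.resize(si[90:240,200:360],(320,300)); cv2.imwrite('pics/c3.png',c)
Q=P.reshape(-1,3); B=Q[(abs(Q[:,0]-s['position'][0])<25)&(abs(Q[:,1]-s['position'][1])<25)&(Q[:,2]>105)]
M=R.from_quat(s['ee_rot']).as_matrix(); b=(B-s['position'])@M
print('z range',B[:,2].min(),B[:,2].max())
for z in range(110,180,10):
    k=b[(B[:,2]>z)&(B[:,2]<z+10)]
    if len(k)>5: print(z,len(k),k.min(0).round(1),k.max(0).round(1))
fl=Q[(Q[:,2]>2)&(Q[:,2]<8)&(Q[:,0]>445)&(Q[:,0]<515)&(Q[:,1]>75)&(Q[:,1]<145)]; print(len(fl))
shift([480,112,60],171.8)
E
```

```text
clock: 5.5
position: [480.1, 111.3, 150.7]
ee_rot: [-0.655, 0.756, 0.0, -0.001]
contact_force: [-0.1, -0.6, -0.7]
gripper_width: 33.7
grasp_force: 60.0
z range 120.57366627466959 237.03714958676878
120 411 [  5.  -18.8  20.8] [18.6 15.8 30.2]
130 738 [  3.  -19.   10.7] [18.7 16.5 20.7]
140 903 [  4.9 -18.1   0.7] [18.5 17.  10.7]
150 1344 [  5.7 -26.3  -9.3] [18.5 23.4  0.7]
160 2253 [-10.6 -26.4 -19.3] [18.1 23.5 -9.3]
170 5616 [-11.8 -26.4 -29.3] [ 17.4  23.4 -19.3]
5419
pos [480.5 111.4 151.3] shift [-0.0005  0.0005  0.0913]
turn [ 0.0002 -0.0001 -0.0001]
```

View pics/c3.png

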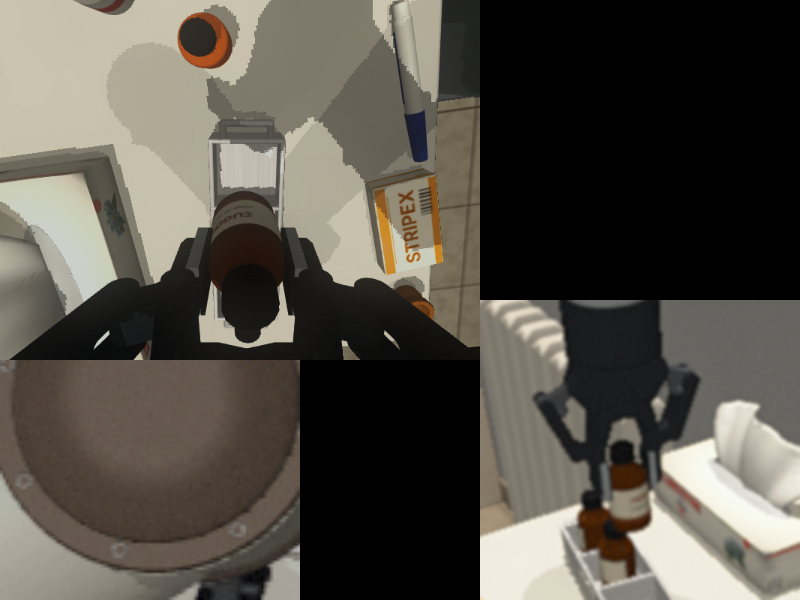

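The wrist part shows the bottle upright between the pads at (247,245) with the empty cell just beyond, and the side part agrees. The bottle is 31–32 mm below the TCP and centred within 1 mm. I'll lower it slowly.

```bash
python3 -m handwheel '[[0,0.0005,0.03,0,0,0,-1],[0,0.0005,0.065,0,0,0,-1],[0,0.0005,0.085,0,0,0,-1],[0,0.0005,0.095,0,0,0,-1],[0,0.0005,0.102,0,0,0,-1],[0,0.0005,0.107,0,0,0,-1],[0,0.0005,0.107,0,0,0,-1],[0,0.0005,0.107,0,0,0,-1]]'
python3 -c "
from h import *
shift([480,112,37.5])"
```

```text
clock: 6.65
position: [480.5, 112.5, 44.8]
ee_rot: [-0.655, 0.755, -0.0, 0.001]
contact_force: [0.8, 0.0, -1.1]
gripper_width: 33.5
grasp_force: 59.9
pos [480.5 112.5  44.8] shift [0.0006 0.0005 0.0073]
```

```bash
python3 -m handwheel '[[0,0,0.002,0,0,0,-1],[0,0,0.004,0,0,0,-1],[0,0,0.0055,0,0,0,-1],[0,0,0.0065,0,0,0,-1],[0,0,0.0065,0,0,0,-1],[0,0,0.0065,0,0,0,-1]]'
```

```text
clock: 7.4
position: [480.3, 112.3, 37.8]
ee_rot: [-0.655, 0.755, -0.0, 0.0]
contact_force: [0.2, -0.5, -0.7]
gripper_width: 33.3
grasp_force: 59.9
```

```bash
python3 -m handwheel '[[0,0,0.0005,0,0,0,-1],[0,0,0.001,0,0,0,-1],[0,0,0.001,0,0,0,-1],[0,0,0.001,0,0,0,-1]]'
```

```text
clock: 7.9
position: [480.3, 112.4, 37.0]
ee_rot: [-0.655, 0.755, -0.0, 0.0]
contact_force: [-0.5, -0.1, 2.9]
gripper_width: 33.3
grasp_force: 60.1
```

It has touched the floor (about 3 N more). I'll open gradually, then retreat straight up.

```bash
python3 -m handwheel '[[0,0,0,0,0,0,-0.1],[0,0,0,0,0,0,0],[0,0,0,0,0,0,0.2],[0,0,0,0,0,0,0.4],[0,0,0,0,0,0,0.6],[0,0,0,0,0,0,0.6]]'
python3 -m handwheel '[[0,0,-0.01,0,0,0,0.6],[0,0,-0.03,0,0,0,0.6],[0,0,-0.07,0,0,0,0.6],[0,0,-0.12,0,0,0,0.6],[0.06,0,-0.17,0,0,0,0.6],[0.1,0,-0.17,0,0,0,0.6],[0.1,0,-0.17,0,0,0,0.6]]'
python3 - <<'E'
from h import *
im,d=get_image('wrist'); P=cloud('wrist',d).reshape(-1,3); si,_=get_image('side')
c=np.zeros((480,800,3),np.uint8); c[:360,:480]=cv2.resize(im,(480,360)); c[:300,480:]=cv2.resize(si[150:300,200:360],(320,300)); cv2.imwrite('pics/c4.png',c)
q=P[(P[:,2]>76)&(P[:,2]<90)&(abs(P[:,0]-480)<20)&(abs(P[:,1]-112)<20)]; print(len(q),q.mean(0),q.min(0),q.max(0))
E
```

```text
clock: 8.65
position: [480.2, 112.3, 36.8]
ee_rot: [-0.655, 0.755, 0.0, -0.0]
contact_force: [-0.1, 0.0, 0.1]
gripper_width: 67.9
grasp_force: 0.0
clock: 9.52
position: [465.7, 11.1, 208.8]
ee_rot: [-0.654, 0.757, -0.001, 0.002]
contact_force: [-0.1, 0.1, -0.2]
gripper_width: 68.4
grasp_force: 0.0
682 [481.2719933  112.20124494  81.35664617] [470.58338742 102.59499192  76.03254951] [492.48826112 125.29976197  84.26597768]
```

View pics/c4.png

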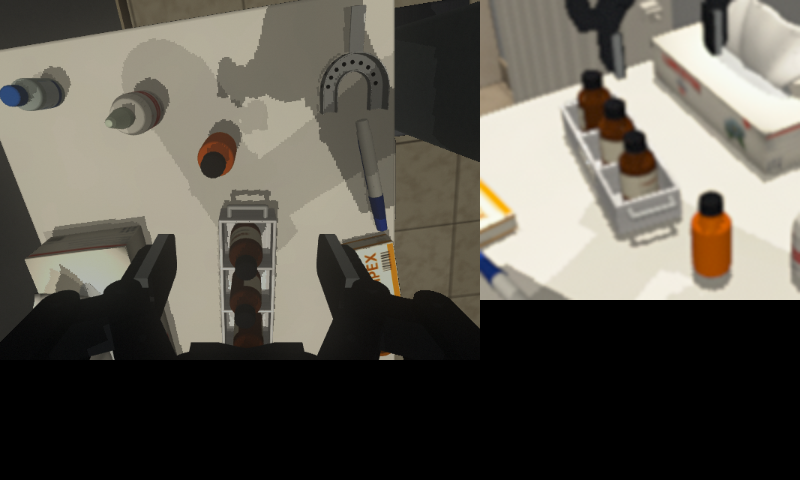

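All three brown bottles stand upright in their cells. The new one is at side-crop (637,165) with its cap at z ≈ 83, and the gripper is clear of everything.

```bash
python3 -c "
from bench import *
print(job_done())"
```

```text
the job is handed in; nothing more can be done
None
```

The third brown screw-cap bottle was lowered into the empty cell and stands upright there, with both stored bottles still standing; I handed the job in at about 9.6 s.

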